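Log a check, then set the angle gauge to its mark on the stud

ROBOT

A 6-joint arm with a two-finger parallel gripper is mounted at the origin on the work surface. World frame = base frame: x ahead of the robot, y to its left, z up, the work surface at z = 0. Lengths are in mm, angles in rad, forces in N, time in s.
With the tool pointing down it reaches from about 275 to 1000 mm from the base axis. Payload 8.4 kg.
Tool frame: the origin (TCP) lies where the fingers leave the gripper's body, on its centre line; the fingertips stand 73 mm ahead of it and the grasp point (between the pads) lies 54 mm ahead of it (grip_point_offset is the distance from the TCP to the grasp point, in mm); z points along the fingers, y is the direction in which the jaws open and shut (so a half turn about z gives the same grasp; the last joint's range is limited). The gripper opens to 85 mm and grips with 20 to 120 N. Pads are 22 mm wide; open, the fingers measure 114 mm over their backs; the gripper's body (76 mm by 85 mm) begins 54 mm behind the grasp point. The pads swing forward as they close: fully open they stand 13 mm farther back than shut.
Start: joints at [-1.344, 0.353, 1.633, -0, 1.155, -0.002], TCP at [141.754, -608.715, 303.881] pointing down, gripper open.
Joint ranges: [-2.63, 2.63], [-0.92, 2.1], [0.06, 2.66], [-1.3, 4.44], [0, 2.69], [-3.02, 3.02]. Speed limits (rad/s): [2.22, 2.22, 2.79, 3.14, 3.14, 3.14].

INTERFACE

Orientations are given as [roll, pitch, yaw] about the fixed x, y, z axes, in that order (R = Rz(yaw) Ry(pitch) Rx(roll)).
In Python, from rig import sense, grab_frame, sign_off, grip_point_offset gives the robot as it stands. The module is installed in compiled form; this text tells all that it offers.
- The arm moves only by the tool drive_tool, never from a script. Its argument "targets" is one flat list of numbers, 7 for each row, row after row: the shift along the tool's x, y, z in m, then the turn, a rotation vector about the tool's x, y, z in rad, then the opening, from 0 (shut) to 1 (fully open). In form: [tx, ty, tz, wx, wy, wz, grip, tx, ty, tz, wx, wy, wz, grip, ...]. A call has 1 to 12 rows; each row is the pose to reach, as a shift and turn from the pose commanded when the call began, along the tool's axes at that moment; what a row does not reach only later rows make up. A row lasts 1/12 s, in which the tool goes at most 41.7 mm and 7.16 degrees, less where a joint would pass 70% of its speed; a pose out of reach is approached as far as the arm can. A call with a gripper value outside its range is refused whole. The fingers move at their own pace and stop on an object; "force" is the grip in N (left out, the last holds). Time passes only in rows, so rows that repeat a pose let the fingers close. It gives the time, the measured TCP pose, the force and the opening at its end, in the units of the state.
- sense(): the state, without advancing time (a new reading comes with each control period).
- grab_frame(name): name is "scene" or "side" or "wrist"; returns a dict with "color" (420x560x3 uint8, blue, green, red), "vertical_fov" (degrees; the focal length in pixels is half the picture's height over the tangent of half this angle, whatever the lens; pixels are square), "cx", "cy" (the principal point, pixels), "k1" (the pictures are not rectified: a ray, as slopes to the right and down, at radius r is drawn at 1 + k1 r^2 times it, then the intrinsics apply), "world_from_camera" (4x4, takes a point from camera to world coordinates). Camera axes: x right, y down, z forward; pixel columns grow to the right and rows downward; lengths in mm; the calibration is good to about 2 mm. A picture is of the moment at which its call begins. There is no depth.
- sign_off(): hands the job in, once; it reports no verdict.
The state is a dict: "clock": time; "qpos": joint angles; "qvel": joint speeds; "joint_efforts": joint torques, N m; "eef_pos": TCP position; "tcp_rot": TCP orientation; "contact_force": force on the tool from outside, world axes, zero at the start; "wrist_torque": the same for the moment, N m; "opening": opening from 0.0 (shut) to 1.0 (fully open).
Only numpy, scipy, OpenCV 4.12 (cv2) and the standard library are available. Lean on these libraries where they do the work, as an engineer would, in place of code of your own. Each camera call takes 0.05 s, during which the arm holds its last target. There are 200 camera calls.

TASK

Log today's check of the angle gauge on the tally counter: swing its sprung lever all the way to its stop and let it spring back. Then pick the gauge up by its grip, rest the middle of its foot lightly on the high ridge of the stud block with the dial upright, and rock it until the swinging pointer has settled on the brass mark. Finish still holding the gauge there on the ridge, pointer still on the mark; leave the milk bottle, the tub and the dish alone.

Things in the scene. Friction and masses are not known exactly. Their poses are not given: they have to be found in the camera images.
- counter: Tally counter, fixed to the bench: grey box 100 x 90 x 45 mm (x, y, z) on a thin plate 130 x 110 mm. Origin: centre of its underside; z up, -x is the side nearest the robot (turned up to 0.4 rad by its yaw). It may stand on the robot's left or right.
- advance (a joint): Angle of the sprung advance lever on the counter's top, rad: 0 at rest, grows counter-clockwise seen from above, 1.0 at its hard stop. The return spring needs about 1 N at the post at rest and 2.5 N at the stop; let go, it returns to 0 by itself.
- lever_pivot (a point): Point on the lever's vertical pivot axis (over the middle of the counter), 88 mm above the bench.
- lever_post (a point): Centre of the top of the upright black post at the lever's end: diameter 14 mm, 62 mm from the pivot axis, top 88 mm above the bench. The flat arm it stands on has its upper side 58 mm above the bench, so 30 mm of post is free all round. At rest the arm points to the counter's -x turned 0.5 rad towards its +y; at the stop, to -x turned 0.5 rad towards -y.
- gauge: Angle gauge, loose, 0.3 to 0.5 kg, 154 mm high, standing on the bench on its flat foot (46 x 124 x 12 mm). Case 22 x 100 mm, from 12 to 108 mm up, with the open white dial on its +x face (away from the robot), lines every 5 degrees. Origin: centre of the foot's underside; x out of the dial, y along the foot, z up. Handled by the black grip block on top.
- gauge_grip (a point): Middle of the grip block, 134 mm above the foot's underside on the gauge's z axis. The block is 20 mm thick along the gauge's x (pinch it so, from above), 44 mm long along y, and runs from 108 to 154 mm above the underside.
- gauge_foot (a point): Centre of the underside of the gauge's foot.
- pointer (a joint): Angle of the swinging pointer to the gauge, rad: a free pendulum that always hangs plumb once settled, its pivot 94 mm above the underside and its tip 66 mm from the pivot. 0 with the gauge level; turning the gauge by +a about its own x axis (its +y end up, -y end down) makes it settle at +a. It swings at about 2 Hz and dies down in about 2 s.
- pointer_tip (a point): Tip of the dark pointer, in front of the dial.
- mark (a joint): Angle at which the brass mark is clamped on the dial, same sense and zero as the pointer's angle (always on the -y side of the dial, 0.17 to 0.38 rad). It does not move. Pointer on the mark: both angles equal.
- mark_tip (a point): Top of the brass mark, a pointed tab 8 mm wide at the lower rim of the dial, 66 mm from the pointer's pivot.
- block: Stud block, bolted to the bench: dark plate 120 x 130 x 14 mm carrying the stud. Origin: centre of its underside; z up, x along the ridges (turned up to 0.4 rad by its yaw). It may stand on the robot's left or right.
- stud: The uneven stud on the block: an aluminium pedestal with two rounded steel ridges 50 mm long along its x axis. Same origin and axes as the block. The high ridge (radius 12 mm) lies over the origin with its crest 62 mm up; the lower one (radius 8 mm) is 24 mm to +y, with its crest 54 mm up. On the -y side nothing rises above 51 mm beside the high ridge.
- ridge (a point): Middle of the crest of the high ridge, 62 mm above the bench; the ridge's own centre line is 12 mm below it.
- milk: White milk bottle with blue cap, bystander, diameter 62 mm, 150 mm high; origin at the centre of its underside.
- tub: White round tub, bystander, diameter 84 mm, 85 mm high; origin at the centre of its underside.
- dish: Flat white dish, bystander, diameter 90 mm, 16 mm high; origin at the centre of its underside.
Not all that is in view belongs to the job. Leave any purple look-alike of the counter alone.

How it is judged (in metres and radians):
On the way, in this order (a step that is already met when the one before it is completed fails the run):
1. the lever is swung to its stop (value of joint advance above 0.93 rad), for 0.1 s.
2. the lever has sprung back and is not touched (value of joint advance below 0.08 rad and contact force between each of the arm, the fingers and advance below 0.1 N), for 0.2 s.
3. the gauge, held, rests with its foot on the high ridge (contact force between gauge and stud above 0.3 N and contact force between the fingers and gauge above 1 N and horizontal distance between gauge_foot and ridge below 0.03 m), for 0.2 s.
At the end, for the whole second after the job is handed in: The gauge is still gripped and at rest, the middle of its foot on the high ridge (within 30 mm, pressing with 0.3 to 25 N), dial upright within 12 degrees, the pointer at rest with its tip within 4.5 mm of the mark's tip (about 4 degrees); the counter lever is back at rest (all of step 3 and distance between pointer_tip and mark_tip below 0.0045 m and velocity of joint pointer between -0.2 and 0.2 rad/s and contact force between gauge and stud below 25 N and height (world z) of gauge_foot above 0.05 m and angle between gauge's own x axis and vertical between 1.36 and 1.78 rad and linear speed of gauge below 0.02 m/s and value of joint advance below 0.08 rad); the arm keeps its last pose, push and grip.
It fails at once if the milk bottle, the tub or the dish is moved more than 20 mm (distance of any of milk, tub, dish from where it was at the start of the episode above 0.02 m).
It fails at once if the gauge is slammed on the stud (over 60 N) (contact force between gauge and stud above 60 N).
It also fails if it takes over 64 s, if anything falls off the work surface, if the arm or the gripper's body presses on something with over 40 N, if the wrist force passes 120 N, or if a joint passes its speed limit or range.

## Working session

There is one attempt and no reset: what is moved stays moved. The work goes in short steps, Python scripts to look and compute and a tool call to move; the robot and the scene stay as the last step left them, time stands still between calls to the robot, and variables do not carry over. Pictures are saved under pics/ and viewed, about 8 in all and at most 12, crops included, and the job is handed in when it is done.

Besides the shell and the picture viewer there is one more tool, called after "Emit:" as a command line: name --argument value ..., lists and objects as JSON in quotes. drive_tool: Moves the arm, as the interface text tells. Its arguments: {"type":"object","properties":{"targets":{"type":"array"},"force":{"type":"number"}},"required":["targets"]}

```bash
mkdir -p pics
cat > h.py <<'E'
import numpy as np, cv2
from rig import sense, grab_frame, sign_off, grip_point_offset
from scipy.spatial.transform import Rotation as R
def K(f):
    h=f["color"].shape[0]; return h/2/np.tan(np.radians(f["vertical_fov"])/2)
def ray(f,u,v):
    k=K(f); p=np.array([(u-f["cx"])/k,(v-f["cy"])/k]); q=p.copy()
    for _ in range(30): q=p/(1+f["k1"]*(q@q))
    T=np.array(f["world_from_camera"]); return T[:3,3],T[:3,:3]@np.array([q[0],q[1],1])
def onz(f,u,v,z):
    o,d=ray(f,u,v); return o+d*(z-o[2])/d[2]
def proj(f,P):
    T=np.array(f["world_from_camera"]); c=T[:3,:3].T@(np.array(P,float)-T[:3,3]); q=c[:2]/c[2]
    q=q*(1+f["k1"]*(q@q)); return q*K(f)+[f["cx"],f["cy"]]
def two(f1,p1,f2,p2):
    o,d=ray(f1,*p1);O,D=ray(f2,*p2); s=np.linalg.lstsq(np.c_[d,-D],O-o,rcond=None)[0]
    a,b=o+d*s[0],O+D*s[1]; return (a+b)/2,np.linalg.norm(a-b)
E
python3 - <<'E'
from h import *
import pickle
F={n:grab_frame(n) for n in("scene","side","wrist")}
pickle.dump(F,open("F0.pkl","wb"))
for n in F: print(n,np.round(F[n]["world_from_camera"],2).tolist(),F[n]["vertical_fov"],F[n]["k1"])
a=[cv2.resize(F[n]["color"],(800,600)) for n in("scene","side")]
cv2.imwrite("pics/a.png",a[0]);cv2.imwrite("pics/b.png",a[1])
print(sense(),grip_point_offset)
E
```

```text
scene [[0.5, 0.61, -0.62, 1554.11], [0.87, -0.34, 0.36, -563.73], [0.01, -0.72, -0.7, 1142.04], [0.0, 0.0, 0.0, 1.0]] 42.26927593242652 -0.11005804402182837
side [[-0.98, -0.12, 0.16, 355.14], [-0.2, 0.58, -0.79, 1366.01], [-0.0, -0.8, -0.6, 1116.42], [0.0, 0.0, 0.0, 1.0]] 42.9303018926185 -0.0800440458481424
wrist [[0.23, -0.93, -0.29, 216.1], [-0.97, -0.22, -0.07, -591.72], [-0.0, 0.29, -0.96, 373.79], [0.0, 0.0, 0.0, 1.0]] 70.86249380753583 -0.044045168394888604
{'clock': 0.15, 'qpos': array([-1.34438366e+00,  3.53491512e-01,  1.63396516e+00, -4.75304104e-06,
        1.15521902e+00, -2.39289162e-03]), 'qvel': array([-3.32287940e-04, -2.87184540e-03, -1.91327386e-03,  6.86080702e-05,
        6.98084282e-04, -8.18260816e-05]), 'joint_efforts': array([ 1.15018524e-04, -6.05635428e+01, -3.42340243e+01, -7.59285882e-06,
        6.20883191e-03, -2.64071252e-05]), 'eef_pos': array([ 141.69630412, -608.42460023,  303.33177535]), 'tcp_rot': array([-3.1405096e+00,  1.7547777e-06,  2.2880748e-01]), 'contact_force': array([ 0.59844954,  0.04535217, -0.53598927]), 'wrist_torque': array([-0.01675169, -0.05017305, -0.02088096]), 'opening': 0.9970203132653092} 53.900000000000006
```

View pics/a.png

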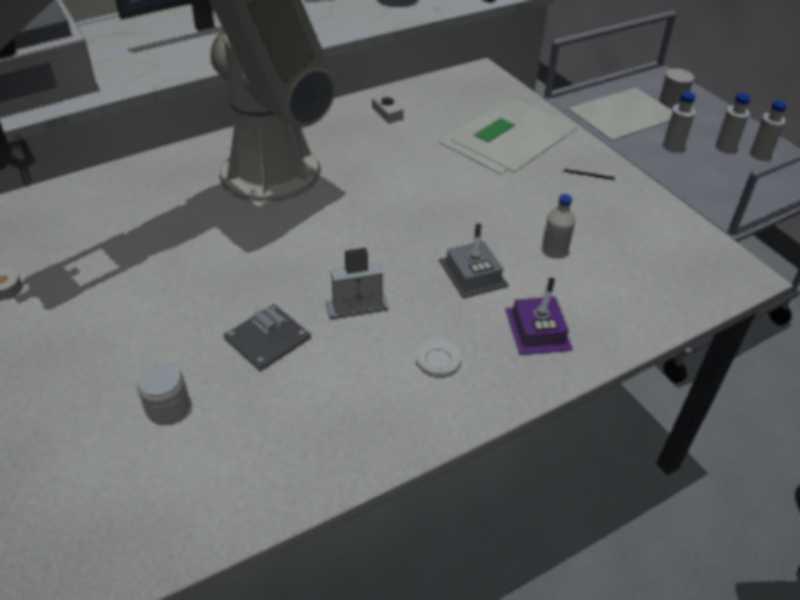

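View pics/b.png

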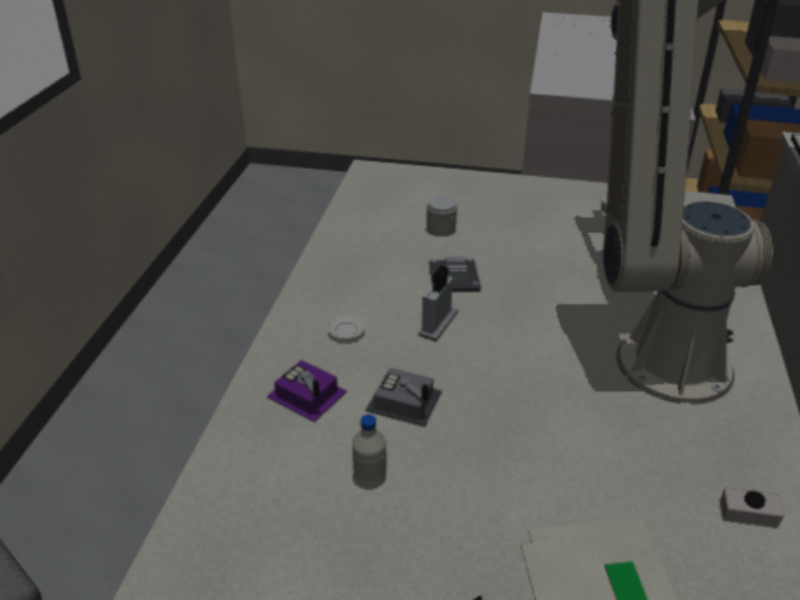

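Scene view (800x600): the grey counter is at (474,268) with its post at (478,226). The purple look-alike is at (540,325) and will be left alone. The gauge is at (357,285) with its grip at (356,260), the stud block at (267,335), the milk at (558,230), the tub at (163,390) and the dish at (438,358). In the side view the counter is at (404,393), the gauge at (437,305) and the block at (455,273).
Candidates for the counter are grey (474,268) and purple (540,325), and I choose grey. Next I check close crops and take the first measurements.

Run:
```python
from h import *
import pickle
F=pickle.load(open("F0.pkl","rb")); s,d=F["scene"],F["side"]
k=0.7
P=lambda f,u,v,z: np.round(onz(f,u*k,v*k,z),0)
for n,a,b in [("post",(478,226),(426,386)),("grip top c",(356,250),(441,268)),("tub top",(160,378),(441,205)),("milk cap",(566,199),(369,422)),("dish",(438,356),(346,329))]:
    p,e=two(s,np.array(a)*k,d,np.array(b)*k); print(n,p.round(0),round(e,1))
print("block corners", [P(s,*c,14) for c in [(225,335),(262,366),(310,337),(272,306)]],[P(d,*c,14) for c in [(431,261),(472,259),(480,288),(434,290)]])
print("counter plate",[P(s,*c,3) for c in [(440,262),(465,293),(506,287),(480,243)]],[P(d,*c,3) for c in [(368,405),(425,420),(440,387),(387,371)]])
print("foot",[P(s,*c,0) for c in [(327,311),(387,307)]],[P(s,*c,12) for c in [(330,316),(386,312)]])
a=s["color"][150:270,145:385]; b=d["color"][175:295,180:360]
a=cv2.resize(a,None,fx=3.3,fy=2.5*1.32/1.32,interpolation=cv2.INTER_CUBIC) if 0 else cv2.resize(a,(800,400),interpolation=cv2.INTER_CUBIC)
cv2.imwrite("pics/c.png",cv2.convertScaleAbs(a,alpha=1.6))
```

```text
post [519. 271.  85.] 5.1
grip top c [539. -37. 158.] 3.7
tub top [ 598. -464.   79.] 3.2
milk cap [593. 445. 144.] 4.1
dish [743.  34.   9.] 1.6
block corners [array([ 493., -309.,   14.]), array([ 604., -277.,   14.]), array([ 580., -163.,   14.]), array([ 464., -194.,   14.])] [array([ 595., -278.,   14.]), array([ 492., -309.,   14.]), array([ 457., -183.,   14.]), array([ 567., -152.,   14.])]
counter plate [array([506., 190.,   3.]), array([616., 183.,   3.]), array([643., 271.,   3.]), array([495., 305.,   3.])] [array([639., 262.,   3.]), array([516., 281.,   3.]), array([501., 179.,   3.]), array([622., 151.,   3.])]
foot [array([519., -96.,   0.]), array([569.,  19.,   0.])] [array([ 546., -102.,   12.]), array([591.,   4.,  12.])]
```

View pics/c.png

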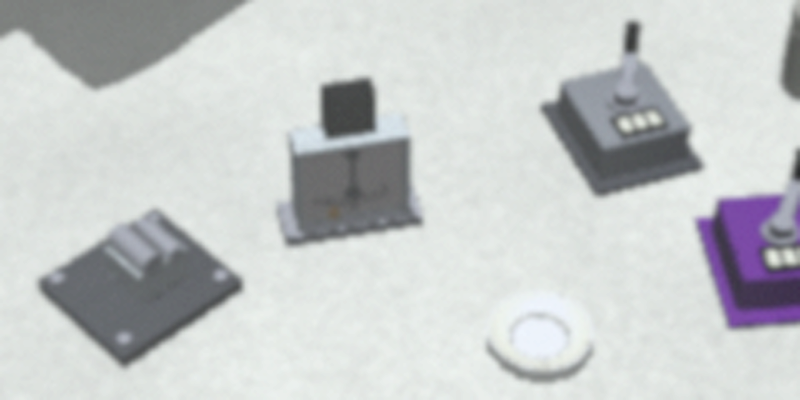

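The crop confirms the grey counter (post at about (632,40)), the gauge with its dial facing away from the robot and the brass mark at (333,212), and the stud with its high ridge at about (130,248). I move above the counter for a close look.

```bash
cat > go.py <<'E'
import sys; from h import *
# go.py x y z yaw [tilt about tool x] : one row (m, rad) from the present pose
def rel(x,y,z,yaw,M=None):
    s=sense(); R0=R.from_euler("xyz",s["tcp_rot"]); 
    R1=R.from_euler("xyz",[np.pi,0,yaw]) if M is None else M
    return np.r_[R0.inv().apply(np.array([x,y,z])-s["eef_pos"])/1000,(R0.inv()*R1).as_rotvec()].round(4).tolist()
if __name__=="__main__":
    s=sense(); print(round(s["clock"],2),s["eef_pos"].round(1),s["tcp_rot"].round(3),s["contact_force"].round(1))
    a=list(map(float,sys.argv[1:])); 
    for i in range(0,len(a),4): print(rel(*a[i:i+4]))
E
python3 go.py 460 290 300 -0.22
```

```text
0.15 [ 141.7 -608.4  303.3] [-3.141  0.     0.229] [ 0.6  0.  -0.5]
[0.5138, -0.8028, 0.0042, -0.0011, 0.0002, 0.4488]
```

Emit:
drive_tool --targets '[0.514,-0.803,0,0,0,0.449,0,0.514,-0.803,0,0,0,0.449,0,0.514,-0.803,0,0,0,0.449,0,0.514,-0.803,0,0,0,0.449,0,0.514,-0.803,0,0,0,0.449,0,0.514,-0.803,0,0,0,0.449,0,0.514,-0.803,0,0,0,0.449,0,0.514,-0.803,0,0,0,0.449,0,0.514,-0.803,0,0,0,0.449,0,0.514,-0.803,0,0,0,0.449,0,0.514,-0.803,0,0,0,0.449,0,0.514,-0.803,0,0,0,0.449,0]'

```text
clock: 1.15
eef_pos: [308.7, -135.6, 304.1]
tcp_rot: [3.141, -0.001, -0.221]
contact_force: [0.3, -0.8, -0.8]
opening: -0.003
```

```bash
python3 go.py 460 290 300 -0.22; cp go.py /dev/null
python3 - <<'E'
from h import *
import pickle
f=grab_frame("wrist");pickle.dump(f,open("w1.pkl","wb"))
E
```

```text
1.15 [ 308.7 -135.6  304.1] [ 3.141e+00 -1.000e-03 -2.210e-01] [ 0.3 -0.8 -0.8]
[0.0544, -0.4484, 0.004, 0.0001, -0.0008, -0.0009]
```

Emit:
drive_tool --targets '[0.054,-0.448,0,0,0,0,0,0.054,-0.448,0,0,0,0,0,0.054,-0.448,0,0,0,0,0,0.054,-0.448,0,0,0,0,0,0.054,-0.448,0,0,0,0,0,0.054,-0.448,0,0,0,0,0,0.054,-0.448,0,0,0,0,0,0.054,-0.448,0,0,0,0,0,0.054,-0.448,0,0,0,0,0,0.054,-0.448,0,0,0,0,0,0.054,-0.448,0,0,0,0,0,0.054,-0.448,0,0,0,0,0]'

```text
clock: 2.2
eef_pos: [461.2, 293.2, 303.7]
tcp_rot: [-3.139, -0.001, -0.218]
contact_force: [-0.0, -1.7, -0.1]
opening: 0.002
```

Run:
```python
from h import *
import pickle
f=grab_frame("wrist");pickle.dump(f,open("w1.pkl","wb"))
print(sense()["eef_pos"],proj(f,[519,271,88]))
cv2.imwrite("pics/d.png",cv2.convertScaleAbs(cv2.resize(f["color"],(800,600)),alpha=1.5))
```

```text
[459.97033451 290.63752259 303.34020865] [286.95849423 133.78398945]
```

View pics/d.png

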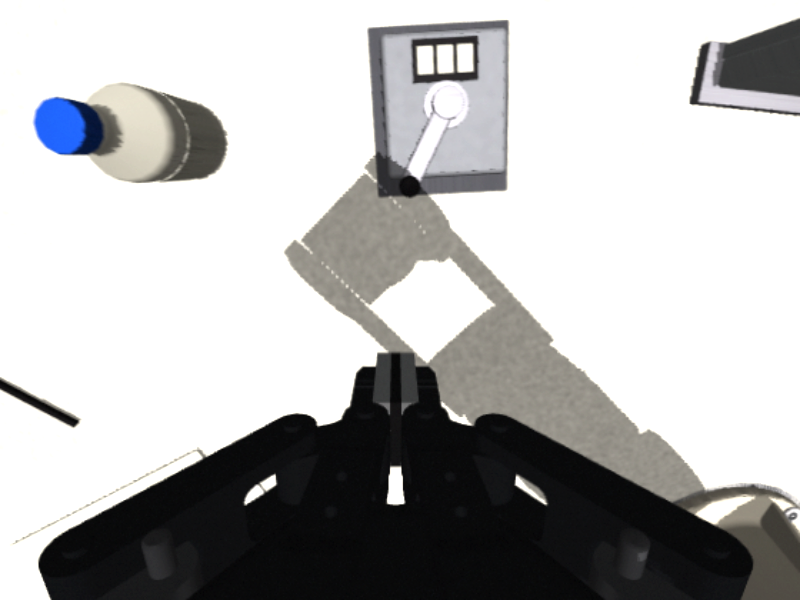

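The wrist view shows the post top at (410,187), the pivot disc at (449,103) and the plate corners at (370,28), (508,20), (506,190) and (378,197).

Run:
```python
from h import *
import pickle
f=pickle.load(open("w1.pkl","rb"));k=.7
w=lambda u,v,z:onz(f,u*k,v*k,z)
post=w(410,186,88);piv=w(449,103,60);print(post,piv,np.linalg.norm((post-piv)[:2]))
C=[w(370,28,3),w(508,20,3),w(506,190,3),w(378,197,3)]
print(np.round(C,0),np.mean(C,axis=0))
d=post-piv; yaw=np.arctan2(d[1],d[0])-np.pi+.5;print("yaw",yaw)
for e in (C[1]-C[2],C[0]-C[3]): print(np.arctan2(e[1],e[0]))
print("gauge foot c",w(705,45,12),w(695,103,0))
```

```text
[522.22188663 270.28157931  88.        ] [569.90106703 231.81053715  60.        ] 61.264388749232396
[[644. 274.   3.]
 [626. 167.   3.]
 [497. 188.   3.]
 [515. 297.   3.]] [570.65080002 231.66021674   3.        ]
yaw -0.17891775307486224
-0.1633714990339746
-0.1791798315300334
gauge foot c [577.11823722  18.34483087  12.        ] [535.21634551  20.27200785   0.        ]
```

Run:
```python
from h import *
from go import rel
c,s=np.cos(-.175),np.sin(-.175)
for x,y,z in [(-57,64,139),(-57,-10,139)]:
    X,Y=570.5+c*x-s*y,231.7+s*x+c*y; print(X,Y,rel(X,Y,z,-.175))
```

```text
525.5135080884089 304.6466623327507 [0.061, -0.0278, 0.1643, -0.0003, 0.0001, -0.0423]
512.6295059064828 231.7768984537856 [0.0641, 0.0462, 0.1643, -0.0003, 0.0001, -0.0423]
```

Emit:
drive_tool --targets '[0.061,-0.028,0,0,0,-0.042,0,0.061,-0.028,0,0,0,-0.042,0,0.061,-0.028,0.04,0,0,-0.042,0,0.061,-0.028,0.08,0,0,-0.042,0,0.061,-0.028,0.12,0,0,-0.042,0,0.061,-0.028,0.15,0,0,-0.042,0,0.061,-0.028,0.164,0,0,-0.042,0,0.061,-0.028,0.164,0,0,-0.042,0,0.061,-0.028,0.164,0,0,-0.042,0]'

```text
clock: 3.0
eef_pos: [524.5, 300.9, 139.5]
tcp_rot: [3.14, 0.002, -0.179]
contact_force: [0.1, -0.1, 0.3]
opening: 0.004
```

Emit:
drive_tool --targets '[0,0.01,0,0,0,0,0,0,0.02,0,0,0,0,0,0,0.03,0,0,0,0,0,0,0.038,0,0,0,0,0,0,0.046,0,0,0,0,0,0,0.054,0,0,0,0,0,0,0.062,0,0,0,0,0,0,0.068,0,0,0,0,0,0,0.072,0,0,0,0,0,0,0.074,0,0,0,0,0,0,0.074,0,0,0,0,0,0,0.074,0,0,0,0,0]'

```text
clock: 4.0
eef_pos: [513.5, 231.6, 140.5]
tcp_rot: [-3.136, -0.003, -0.18]
contact_force: [3.1, 17.6, -4.3]
opening: -0.002
```

Run:
```python
from h import *
s=sense();print(s["eef_pos"],s["contact_force"],R.from_euler("xyz",s["tcp_rot"]).inv().apply(s["contact_force"]))
f=grab_frame("wrist");g=grab_frame("scene")
a=cv2.convertScaleAbs(f["color"],alpha=1.5)
b=cv2.resize(g["color"][130:220,290:410],(560,420),interpolation=cv2.INTER_CUBIC)
cv2.imwrite("pics/e.png",cv2.resize(np.hstack([a,b]),(800,300)))
```

```text
[513.54844206 231.61959321 140.53865683] [ 3.10982418 17.58953744 -4.26275891] [ -0.09551808 -17.83645548   4.36871602]
```

View pics/e.png

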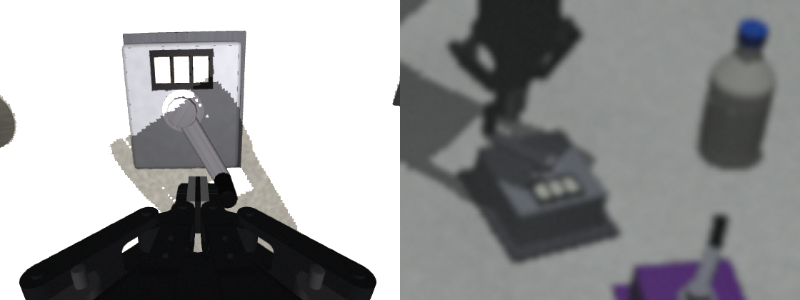

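The lever points at the counter's -x turned towards -y ((182,110) to (228,190), about 0.52 rad) and the push force is 17.8 N, so it is at the stop. I hold it briefly, retreat sideways and rise.

Emit:
drive_tool --targets '[0,0.001,0,0,0,0,0,0,0.001,0,0,0,0,0,0,-0.03,0,0,0,0,0,0,-0.06,0,0,0,0,0,0,-0.09,0,0,0,0,0,0,-0.09,0,0,0,0,0,0,-0.09,-0.04,0,0,0,1,0,-0.09,-0.08,0,0,0,1,0,-0.09,-0.12,0,0,0,1,0,-0.09,-0.16,0,0,0,1,0,-0.09,-0.16,0,0,0,1,0,-0.09,-0.16,0,0,0,1]'

```text
clock: 5.1
eef_pos: [528.4, 317.3, 302.2]
tcp_rot: [-3.14, -0.003, -0.178]
contact_force: [-0.7, -0.9, -1.2]
opening: 0.843
```

```bash
python3 - <<'E'
from h import *
import pickle
f=grab_frame("wrist");pickle.dump(f,open("w2.pkl","wb"))
# black post: project rest & stop positions, test darkness
for n,p in [("rest",[522,270,88]),("stop",[508,212,88])]:
    u,v=proj(f,p); print(n,u,v, f["color"][int(v)-2:int(v)+3,int(u)-2:int(u)+3].mean() if 0<v<420 and 0<u<560 else None)
E
python3 go.py 430 10 303 -0.4
```

```text
rest 324.66145926131395 195.1837135266145 6.6
stop 383.50056684679555 198.65100144153013 184.8
5.15 [527.5 316.9 300.1] [ 3.141 -0.    -0.178] [ 0.3 -0.2 -0.8]
[-0.0416, 0.3193, -0.0029, 0.0001, -0.0003, 0.2217]
```

The post is dark at the rest pixel and bright at the stop pixel, so the lever is back. Now to the gauge.

Emit:
drive_tool --targets '[-0.042,0.319,0,0,0,0.222,1,-0.042,0.319,0,0,0,0.222,1,-0.042,0.319,0,0,0,0.222,1,-0.042,0.319,0,0,0,0.222,1,-0.042,0.319,0,0,0,0.222,1,-0.042,0.319,0,0,0,0.222,1,-0.042,0.319,0,0,0,0.222,1,-0.042,0.319,0,0,0,0.222,1,-0.042,0.319,0,0,0,0.222,1,-0.042,0.319,0,0,0,0.222,1,-0.042,0.319,0,0,0,0.222,1]'

```text
clock: 6.07
eef_pos: [429.3, 11.1, 298.8]
tcp_rot: [3.141, 0.002, -0.401]
contact_force: [-0.2, 0.8, 0.5]
opening: 1.001
```

Run:
```python
from h import *
import pickle
f=grab_frame("wrist");pickle.dump(f,open("w3.pkl","wb"))
print(sense()["eef_pos"],sense()["qpos"])
cv2.imwrite("pics/f.png",cv2.convertScaleAbs(cv2.resize(f["color"],(800,600)),alpha=1.5))
```

```text
[429.68228753  11.59776889 298.97264178] [2.33575440e-02 4.83940457e-02 2.03240507e+00 2.50864260e-04
 1.06258698e+00 1.99412200e+00]
```

View pics/f.png

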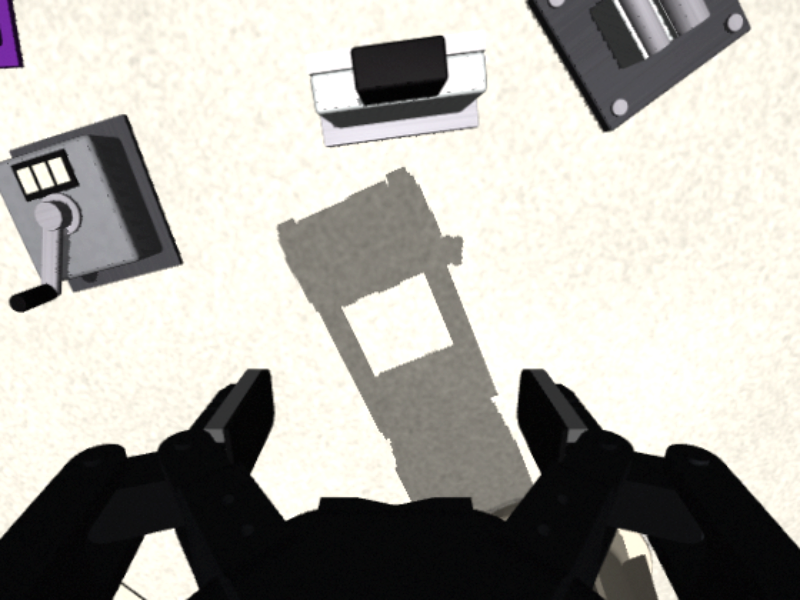

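Wrist view: grip top far edge (352,47)–(444,36), case top front edge (318,112)–(486,92), foot front edge (326,146)–(478,127). Block near corner (607,131), with bolts at (620,107) and (735,22).

```bash
python3 - <<'E'
from h import *
import pickle
f=pickle.load(open("w3.pkl","rb"));k=.7
w=lambda u,v,z:onz(f,u*k,v*k,z)[:2]
def rep(n,a,b,off):
    d=b-a; d=-d; yaw=np.arctan2(d[1],d[0])-np.pi/2
    print(n,"len",np.linalg.norm(d).round(1),"yaw",yaw.round(3),"origin",((a+b)/2-off*np.array([np.cos(yaw),np.sin(yaw)])).round(1))
rep("grip far top",w(352,47,154),w(444,36,154),10)
rep("grip near bot",w(361,104,108),w(447,92,108),-10)
rep("case near top",w(319,114,108),w(486,93,108),-11)
rep("foot near bot",w(326,146,0),w(478,127,0),-23)
print("block",[w(*p,14) for p in [(607,131),(750,28),(620,107),(735,22)]])
F=pickle.load(open("F0.pkl","rb"))["scene"]
E
python3 - <<'E'
# inspection pose: camera looks at dial centre from +x side
from h import *
f=grab_frame("wrist"); s=sense(); R0=R.from_euler("xyz",s["tcp_rot"])
T=f["world_from_camera"]; print("cam in tool", R0.inv().apply(T[:3,3]-s["eef_pos"]).round(1), (R0.inv().as_matrix()@T[:3,:3]).round(3).tolist())
E
```

```text
grip far top len 42.3 yaw -0.292 origin [540.5 -38.4]
grip near bot len 49.5 yaw -0.27 origin [542.1 -40.6]
case near top len 96.5 yaw -0.283 origin [540.8 -38.9]
foot near bot len 126.5 yaw -0.282 origin [541.6 -39.4]
block [array([ 459.5904771 , -185.92149943]), array([ 491.09178446, -313.10960493]), array([ 473.11256307, -200.54818502]), array([ 499.50250266, -302.41562507])]
cam in tool [ 76.3  -0.  -70.4] [[-0.0, -0.956, -0.293], [1.0, -0.0, 0.0], [-0.001, -0.293, 0.956]]
```

Run:
```python
from h import *
from go import rel
M=R.from_euler("xyz",[np.pi,.6,-.283])
print(rel(655.5,-72,300,-.283)); print(rel(655.5,-72,213,0,M)); print(rel(655.5,-72,300,0,M))
```

```text
[0.2405, -0.0104, -0.0012, 0.0003, 0.0014, -0.1164]
[0.2406, -0.0105, 0.0858, -0.0346, -0.5979, -0.1129]
[0.2405, -0.0104, -0.0012, -0.0346, -0.5979, -0.1129]
```

Emit:
drive_tool --targets '[0.24,-0.01,0,0,0,-0.116,1,0.24,-0.01,0,0,0,-0.116,1,0.24,-0.01,0,0,0,-0.116,1,0.24,-0.01,0,0,0,-0.116,1,0.24,-0.01,0,0,0,-0.116,1,0.24,-0.01,0,-0.035,-0.598,-0.113,1,0.24,-0.01,0.0,-0.035,-0.598,-0.113,1,0.24,-0.01,0.03,-0.035,-0.598,-0.113,1,0.24,-0.01,0.06,-0.035,-0.598,-0.113,1,0.24,-0.01,0.086,-0.035,-0.598,-0.113,1,0.24,-0.01,0.086,-0.035,-0.598,-0.113,1,0.24,-0.01,0.086,-0.035,-0.598,-0.113,1]'

```text
clock: 7.17
eef_pos: [654.4, -71.9, 209.7]
tcp_rot: [3.14, 0.604, -0.283]
contact_force: [-0.9, 0.7, 1.0]
opening: 1.003
```

Run:
```python
from h import *
import pickle
f=grab_frame("wrist");pickle.dump(f,open("w4.pkl","wb"))
print(sense()["eef_pos"],sense()["tcp_rot"],proj(f,[541.3,-39,0]))
c=f["color"][60:310,150:410]
cv2.imwrite("pics/g.png",cv2.convertScaleAbs(cv2.resize(c,None,fx=2.4,fy=2.4,interpolation=cv2.INTER_CUBIC),alpha=1.5))
```

```text
[655.18295083 -72.09965573 213.25659821] [ 3.14113292  0.59777997 -0.28259842] [276.21011213 169.52805628]
```

View pics/g.png

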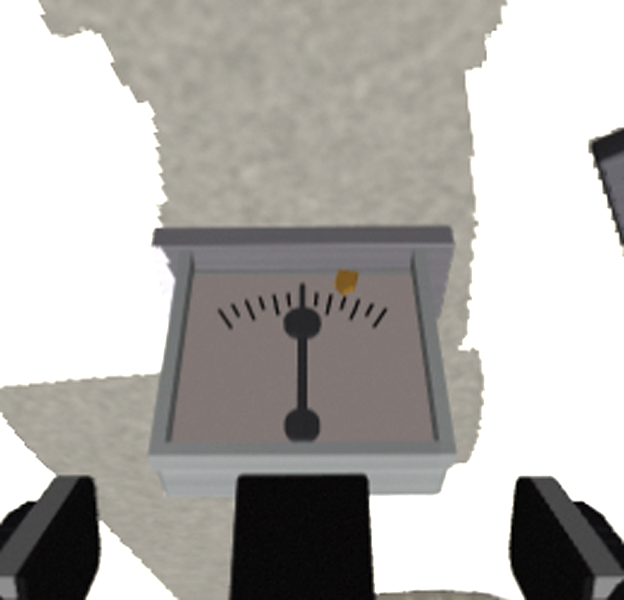

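The dial is seen upside-down: pivot (302,425), pointer tip (302,288), mark tip at about (345,296), just outside the 15° line (344,303). I work out the angle by intersecting rays with the dial plane.

```bash
python3 - <<'E'
from h import *
import pickle
f=pickle.load(open("w4.pkl","rb"))
yaw=-.283;g=np.array([np.cos(yaw),np.sin(yaw),0]);yv=np.array([-g[1],g[0],0]);O=np.array([541.3,-39,0])
hsv=cv2.cvtColor(f["color"],cv2.COLOR_BGR2HSV); m=cv2.inRange(hsv,(10,120,40),(28,255,255)); m[:,:280]=0;m[:, 310:]=0;m[:150]=0;m[200:]=0
ys,xs=np.nonzero(m);print(len(xs),xs.min(),xs.max(),ys.min(),ys.max())
def dial(u,v,off):
    o,d=ray(f,u,v); t=((O+off*g-o)@g)/(d@g); p=o+t*d-O; return np.array([p@yv,p[2]])
for off in (8,11,13):
    piv=dial(150+302/2.4,60+425/2.4,off); out=[]
    for n,(u,v) in dict(ptr=(302,288),mk=(345,296),mkl=(336,293),mkr=(357,290),m0=(346,282),t15=(341,310),t30a=(374,327),t30=(386,308),l30=(219,309)).items():
        q=dial(150+u/2.4,60+v/2.4,off)-piv; out.append((n,round(float(np.arctan2(-q[0],-q[1])),3),round(float(np.hypot(*q)),1)))
    print(off,piv.round(1),out)
b=dial(xs.mean(),ys.mean(),11);print("centroid px",xs.mean(),ys.mean())
E
python3 - <<'E'
import math
from h import *
from go import rel
print(rel(655.5,-72,290,-.283)); print(rel(541.3,-39,290,1.288))
E
```

```text
74 289 298 173 182
8 [ 0.4 89.7] [('ptr', 0.0, 66.8), ('mk', 0.276, 64.7), ('mkl', 0.215, 65.5), ('mkr', 0.333, 69.5), ('m0', 0.255, 72.6), ('t15', 0.28, 56.8), ('t30a', 0.557, 53.7), ('t30', 0.547, 65.2), ('l30', -0.545, 64.5)]
11 [ 0.4 91.6] [('ptr', 0.0, 65.9), ('mk', 0.276, 63.8), ('mkl', 0.215, 64.5), ('mkr', 0.333, 68.5), ('m0', 0.255, 71.6), ('t15', 0.28, 56.0), ('t30a', 0.557, 53.0), ('t30', 0.547, 64.3), ('l30', -0.545, 63.6)]
13 [ 0.4 92.9] [('ptr', 0.0, 65.2), ('mk', 0.276, 63.2), ('mkl', 0.215, 63.9), ('mkr', 0.333, 67.8), ('m0', 0.255, 70.9), ('t15', 0.28, 55.5), ('t30a', 0.557, 52.5), ('t30', 0.547, 63.7), ('l30', -0.545, 63.0)]
centroid px 293.5945945945946 177.02702702702703
[-0.043, -0.0002, -0.0636, 0.0006, 0.5978, 0.0005]
[-0.1412, -0.0, 0.0033, -0.4678, 0.4686, -1.5193]
```

The mark is at about 0.26 rad, after scaling by the known ±30° lines. Now I straighten up and turn over the grip.

Emit:
drive_tool --targets '[-0.043,0,-0.064,0,0,0,1,-0.043,0,-0.064,0,0.3,0,1,-0.043,0,-0.064,0,0.598,0,1,-0.043,0,-0.064,0,0.598,0,1,-0.043,0,-0.064,0,0.598,0,1,-0.043,0,-0.064,0,0.598,0,1,-0.043,0,-0.064,0,0.598,0,1,-0.043,0,-0.064,0,0.598,0,1]'

```text
clock: 7.88
eef_pos: [654.9, -72.4, 295.8]
tcp_rot: [-3.141, -0.004, -0.283]
contact_force: [0.2, -0.2, 1.1]
opening: 0.998
```

```bash
python3 go.py 541.3 -39 280 1.288
```

```text
7.88 [654.9 -72.4 295.8] [-3.141 -0.004 -0.283] [ 0.2 -0.2  1.1]
[-0.1185, -0.0004, 0.0153, 0.0024, -0.004, -1.5705]
```

Emit:
drive_tool --targets '[-0.1185,0,0.01,0,0,-1.571,1,-0.1185,0,0.01,0,0,-1.571,1,-0.1185,0,0.01,0,0,-1.571,1,-0.1185,0,0.01,0,0,-1.571,1,-0.1185,0,0.01,0,0,-1.571,1,-0.1185,0,0.01,0,0,-1.571,1,-0.1185,0,0.01,0,0,-1.571,1,-0.1185,0,0.01,0,0,-1.571,1,-0.1185,0,0.01,0,0,-1.571,1,-0.1185,0,0.01,0,0,-1.571,1,-0.1185,0,0.01,0,0,-1.571,1,-0.1185,0,0.01,0,0,-1.571,1]'

```text
clock: 8.88
eef_pos: [542.6, -40.0, 282.4]
tcp_rot: [-3.14, -0.0, 1.223]
contact_force: [0.1, -0.7, -0.6]
opening: 0.998
```

```bash
python3 go.py 541.3 -39 187 1.288
```

```text
8.88 [542.6 -40.  282.4] [-3.14  -0.     1.223] [ 0.1 -0.7 -0.6]
[0.0005, -0.0015, 0.0954, -0.0013, -0.0002, -0.0654]
```

Emit:
drive_tool --targets '[0,-0.001,0,0,0,-0.065,1,0,-0.001,0.03,0,0,-0.065,1,0,-0.001,0.06,0,0,-0.065,1,0,-0.001,0.085,0,0,-0.065,1,0,-0.001,0.095,0,0,-0.065,1,0,-0.001,0.095,0,0,-0.065,1,0,-0.001,0.095,0,0,-0.065,1]'

```text
clock: 9.47
eef_pos: [541.4, -39.7, 186.9]
tcp_rot: [-3.14, 0.0, 1.281]
contact_force: [0.4, 0.4, 0.1]
opening: 0.998
```

Emit:
drive_tool --targets '[0,0,0,0,0,0,0,0,0,0,0,0,0,0,0,0,0,0,0,0,0,0,0,0,0,0,0,0,0,0,0,0,0,0,0,0,0,0,0,0,0,0,0,0,0,0,0,0,0,0,0,0,0,0,0,0,0,0,0,0,0,0,0]' --force 90

```text
clock: 10.22
eef_pos: [540.6, -39.7, 186.7]
tcp_rot: [-3.141, 0.0, 1.281]
contact_force: [-1.7, 1.2, 6.9]
opening: 0.223
```

```bash
python3 go.py 541 -39 290 1.288
```

```text
10.22 [540.6 -39.7 186.7] [-3.141  0.     1.281] [-1.7  1.2  6.9]
[0.0008, 0.0001, -0.1033, -0.0006, 0.0, -0.0067]
```

Gripped (opening 0.223, about 19 mm). I lift it.

Emit:
drive_tool --targets '[0,0,-0.02,0,0,0,0,0,0,-0.05,0,0,0,0,0,0,-0.08,0,0,0,0,0,0,-0.11,0,0,0,0,0,0,-0.12,0,0,0,0,0,0,-0.12,0,0,0,0,0,0,-0.12,0,0,0,0,0]'

```text
invalid input at $.targets: expected a multiple of 7 numbers
```

```bash
cat > place.py <<'E'
import sys; from h import *
from go import rel
RX,RY,PSI,L=533.,-236.,.25,186.7
B=np.array([[0,1,0],[1,0,0],[0,0,-1.]])
def tgt(a,h,rx=RX,ry=RY,psi=PSI):
    G=R.from_euler("xyz",[a,0,psi]).as_matrix(); n=G[:,2]
    p=np.array([rx,ry,50.])+(12+L)*n+[0,0,h]; return rel(*p,0,R.from_matrix(G@B))
if __name__=="__main__":
    s=sense();print(round(s["clock"],2),s["eef_pos"].round(1),s["tcp_rot"].round(3),s["contact_force"].round(1),s["wrist_torque"].round(2),round(s["opening"],3))
    a=list(map(float,sys.argv[1:]))
    for i in range(0,len(a),2): print(tgt(a[i],a[i+1]))
E
python3 place.py 0 50 .26 50
```

```text
10.22 [540.6 -39.7 186.7] [-3.141  0.     1.281] [-1.7  1.2  6.9] [0.05 0.34 0.03] 0.223
[-0.1903, 0.0487, -0.1121, -0.0006, -0.0002, -0.5395]
[-0.2342, 0.0749, -0.1054, 0.0695, 0.2535, -0.5365]
```

Emit:
drive_tool --targets '[0,0,-0.03,0,0,0,0,0,0,-0.07,0,0,0,0,0,0,-0.112,0,0,0,0,0,0,-0.112,0,0,0,0,-0.04,0.01,-0.112,0,0,-0.1,0,-0.08,0.02,-0.112,0,0,-0.2,0,-0.12,0.03,-0.112,0,0,-0.3,0,-0.15,0.04,-0.112,0,0,-0.4,0,-0.18,0.048,-0.112,0,0,-0.5,0,-0.19,0.049,-0.112,0,0,-0.54,0,-0.19,0.049,-0.112,0,0,-0.54,0,-0.19,0.049,-0.112,0,0,-0.54,0]'

```text
clock: 11.22
eef_pos: [532.7, -236.1, 297.0]
tcp_rot: [-3.14, -0.002, 1.819]
contact_force: [0.2, 0.6, -4.7]
opening: 0.224
```

```bash
python3 place.py 0 50 .26 50 .26 15
python3 - <<'E'
from h import *
import pickle
f=grab_frame("scene");w=grab_frame("wrist");pickle.dump((f,w),open("s2.pkl","wb"))
print(proj(f,[533,-236,62]),proj(w,[533,-236,62]))
a=cv2.resize(f["color"][130:280,110:310],(560,420),interpolation=cv2.INTER_CUBIC)
a=cv2.convertScaleAbs(a,alpha=1.6)
cv2.imwrite("pics/i.png",cv2.resize(np.hstack([a,cv2.convertScaleAbs(w["color"],alpha=1.4)]),(800,300)))
E
```

```text
11.22 [ 532.7 -236.1  297. ] [-3.140e+00 -2.000e-03  1.819e+00] [ 0.2  0.6 -4.7] [-0.03  0.01  0.03] 0.224
[0.0, 0.0003, -0.0017, -0.0019, -0.0017, -0.0021]
[-0.0511, 0.0004, 0.0049, -0.0016, 0.2583, -0.0024]
[-0.0511, 0.0005, 0.0399, -0.0016, 0.2583, -0.0024]
[185.07459643 222.53425573] [275.43546614 190.16928706]
```

View pics/i.png

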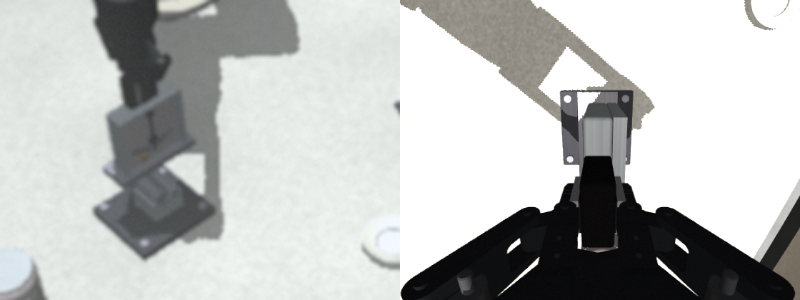

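The gauge hangs over the block, parallel to it. In the wrist half the far plate corners are (561,91) and (634,91), and the bolts are (567,99), (625,99) and (570,160). I check the block centre once more.

Run:
```python
from h import *
import pickle
f,w=pickle.load(open("s2.pkl","rb"))
q=lambda u,v:onz(w,(u-400)*1.4,v*1.4,14)[:2]
a,b,c,d=q(561,91),q(634,91),q(567,99),q(570,160)
e=(b-a);yaw=np.arctan2(e[1],e[0]);print(a,b,np.linalg.norm(e),yaw, (a+b)/2-65*np.array([-np.sin(yaw),np.cos(yaw)]),c,q(625,99),d)
```

```text
[ 460.76548138 -188.9576769 ] [ 575.9683263  -159.64548859] 118.87346154771944 0.24915290930626213 [ 534.39480624 -237.29448984] [ 472.93355492 -199.08970607] [ 565.34733635 -175.58379731] [ 500.1860864  -302.27866123]
```

Emit:
drive_tool --targets '[-0.02,0,0,0,0.1,0,0,-0.035,0,0,0,0.18,0,0,-0.051,0,0.005,0,0.26,0,0,-0.051,0,0.005,0,0.26,0,0,-0.051,0,0.015,0,0.26,0,0,-0.051,0,0.025,0,0.26,0,0,-0.051,0,0.035,0,0.26,0,0,-0.051,0,0.038,0,0.26,0,0,-0.051,0,0.038,0,0.26,0,0,-0.051,0,0.038,0,0.26,0,0]'

```text
clock: 12.15
eef_pos: [546.0, -284.5, 260.0]
tcp_rot: [-3.141, -0.26, 1.822]
contact_force: [0.2, 0.4, -3.5]
opening: 0.227
```

```bash
python3 place.py .26 0
```

```text
12.15 [ 546.  -284.5  260. ] [-3.141 -0.26   1.822] [ 0.2  0.4 -3.5] [-0.4  -0.06  0.  ] 0.227
[-0.0055, -0.0006, 0.0172, -0.0012, -0.0003, 0.0011]
```

Emit:
drive_tool --targets '[-0.002,0,0.005,0,0,0,0,-0.004,0,0.01,0,0,0,0,-0.005,0,0.013,0,0,0,0,-0.005,0,0.015,0,0,0,0,-0.0055,0,0.016,0,0,0,0,-0.0055,0,0.017,0,0,0,0,-0.0055,0,0.017,0,0,0,0,-0.0055,0,0.017,0,0,0,0]'

```text
clock: 12.82
eef_pos: [546.3, -286.2, 242.3]
tcp_rot: [-3.141, -0.26, 1.821]
contact_force: [-0.6, -0.3, -4.9]
opening: 0.221
```

```bash
python3 place.py .26 0
```

```text
12.82 [ 546.3 -286.2  242.3] [-3.141 -0.26   1.821] [-0.6 -0.3 -4.9] [-0.36 -0.08  0.  ] 0.221
[0.0007, -0.0005, 0.0005, -0.0006, -0.0002, 0.0004]
```

Emit:
drive_tool --targets '[0,0,0.001,0,0,0,0,0,0,0.002,0,0,0,0,0,0,0.002,0,0,0,0,0,0,0.002,0,0,0,0]'

```text
clock: 13.15
eef_pos: [546.5, -286.1, 241.6]
tcp_rot: [3.141, -0.259, 1.821]
contact_force: [-2.2, -1.1, 5.5]
opening: 0.222
```

Emit:
drive_tool --targets '[0,0,0.001,0,0,0,0,0,0,0.001,0,0,0,0,0,0,0.001,0,0,0,0]'

```text
clock: 13.4
eef_pos: [546.5, -286.1, 241.6]
tcp_rot: [3.141, -0.258, 1.822]
contact_force: [-2.6, -2.8, 11.5]
opening: 0.219
```

Contact. I back off 1 mm to press with about 10 N and let the pointer settle.

Emit:
drive_tool --targets '[0,0,-0.001,0,0,0,0,0,0,-0.001,0,0,0,0,0,0,-0.001,0,0,0,0,0,0,-0.001,0,0,0,0,0,0,-0.001,0,0,0,0,0,0,-0.001,0,0,0,0,0,0,-0.001,0,0,0,0,0,0,-0.001,0,0,0,0,0,0,-0.001,0,0,0,0,0,0,-0.001,0,0,0,0,0,0,-0.001,0,0,0,0,0,0,-0.001,0,0,0,0]'

```text
clock: 14.4
eef_pos: [546.5, -286.1, 241.6]
tcp_rot: [3.141, -0.259, 1.821]
contact_force: [-1.4, -2.7, 7.7]
opening: 0.225
```

Emit:
drive_tool --targets '[0,0,0,0,0,0,0,0,0,0,0,0,0,0,0,0,0,0,0,0,0,0,0,0,0,0,0,0,0,0,0,0,0,0,0,0,0,0,0,0,0,0,0,0,0,0,0,0,0,0,0,0,0,0,0,0,0,0,0,0,0,0,0,0,0,0,0,0,0,0,0,0,0,0,0,0,0,0,0,0,0,0,0,0]'

```text
clock: 15.4
eef_pos: [546.5, -286.1, 241.6]
tcp_rot: [3.141, -0.259, 1.821]
contact_force: [-2.5, -2.3, 8.2]
opening: 0.22
```

```bash
python3 place.py .26 0
python3 - <<'E'
from h import *
import pickle
F=[grab_frame("scene") for _ in range(6)]
f=F[0]; f["color"]=np.mean([x["color"] for x in F],axis=0).astype(np.uint8)
pickle.dump(f,open("s3.pkl","wb"))
G=R.from_euler("xyz",[.26,0,.25]).as_matrix();foot=np.array([533,-236,50])+12*G[:,2]
for n,p in dict(foot=[0,0,0],piv=[12,0,94],tip=[12,-66*np.sin(.26),94-66*np.cos(.26)],el=[23,-62,0],er=[23,62,0],tl=[11,-50,108],tr=[11,50,108]).items(): print(n,proj(f,foot+G@p).round(1))
u,v=proj(f,foot+G@[0,0,60]);print(u,v)
x0,y0=int(u)-40,int(v)-40
c=cv2.resize(f["color"][y0:y0+75,x0:x0+90],None,fx=8,fy=8,interpolation=cv2.INTER_CUBIC);print(x0,y0)
cv2.imwrite("pics/j.png",cv2.convertScaleAbs(c,alpha=2))
E
```

```text
15.4 [ 546.5 -286.1  241.6] [ 3.141 -0.259  1.821] [-2.5 -2.3  8.2] [-0.17  0.63  0.14] 0.22
[0.0009, -0.0007, -0.0002, 0.0002, 0.0011, 0.0006]
foot [184.2 223.2]
piv [176.3 206. ]
tip [178.9 223.5]
el [172.5 242.5]
er [205.8 212.9]
tl [159.9 215.2]
tr [188.6 190.4]
177.5340613518477 210.95041915579753
137 170
```

View pics/j.png

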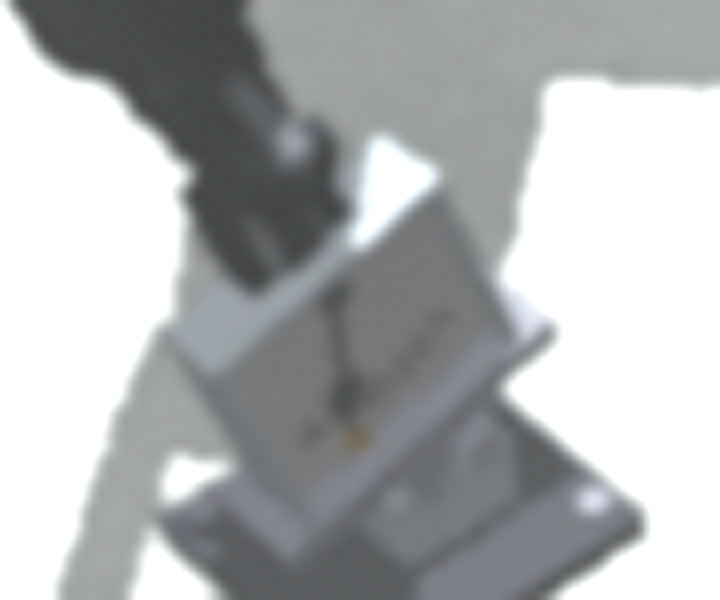

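The pointer hangs from the pivot (334,293) with its bulb at (345,395), and the mark is at about (356,437), just beyond the tip. I put numbers on it in the dial plane.

Run:
```python
from h import *
import pickle
f=pickle.load(open("s3.pkl","rb")); im=f["color"].astype(float); x0,y0=137,170
G=R.from_euler("xyz",[.26,0,.25]).as_matrix();foot=np.array([533,-236,50])+12*G[:,2]
def cen(w,x1,y1,x2,y2):
    yy,xx=np.mgrid[y1:y2,x1:x2]; w=np.clip(w[y1:y2,x1:x2],0,None); return np.array([(w*xx).sum(),(w*yy).sum()])/w.sum()
P=lambda c:(int(x0+c[0]/8),int(y0+c[1]/8))
br=im.mean(2); sat=im[:,:,2]-im[:,:,0]
mx,my=P((356,437)); base=np.median(sat[my-12:my-4,mx-6:mx+6]); mk=cen(sat-base-4,mx-3,my-3,mx+4,my+4)
bx,by=P((345,393)); bb=np.percentile(br[by-5:by+5,bx-6:bx+7],80); bulb=cen(bb-br-6,bx-2,by-2,bx+3,by+3)
px,py=P((334,293)); piv=cen(np.median(br[py:py+8,px-5:px+6])-br-4,px-2,py-1,px+3,py+4)
print("mk",mk,"bulb",bulb,"piv",piv, [((c-[x0,y0])*8).round(0) for c in (mk,bulb,piv)])
J=np.c_[proj(f,foot+G@[12,1,60])-proj(f,foot+G@[12,0,60]),proj(f,foot+G@[12,0,61])-proj(f,foot+G@[12,0,60])]
for n,c in (("bulb",bulb),("mark",mk)):
  for pv in (piv, np.array([x0+334/8,y0+293/8])):
    q=np.linalg.solve(J,c-pv); print(n,q.round(1),"ang",np.arctan2(-q[0],-q[1]).round(3))
# case symmetric line: pivot y from corners
for c in [(218,380),(440,180)]:
    q=np.linalg.solve(J,np.array([x0+c[0]/8,y0+c[1]/8])-piv); print("corner rel piv",q.round(1))
q=np.linalg.solve(J,mk-bulb);print("mark-bulb",q)
```

```text
mk [181.05555556 224.35185185] bulb [179.9324547  219.00164745] piv [178.46467391 207.13315217] [array([352., 435.]), array([343., 392.]), array([332., 297.])]
bulb [-12.1 -42.5] ang 0.278
bulb [-13.5 -43.3] ang 0.301
mark [-16.4 -62.9] ang 0.255
mark [-17.8 -63.7] ang 0.272
corner rel piv [-48.4   6.6]
corner rel piv [52.3  9.1]
mark-bulb [ -4.32612076 -20.43745581]
```

Run:
```python
from h import *
s=sense();print(s["clock"],s["contact_force"],s["opening"],abs(s["qvel"]).max());print(sign_off())
```

```text
15.7 [-1.87027453 -2.72265606  7.78365754] 0.22267424665751576 0.002284509089618915
the job is handed in; nothing more can be done
None
```

The job is handed in at 15.7 s on the robot's clock, with the gauge still held on the high ridge; no verdict was reported.

- **Lever:** I swung it to its stop with shut fingers (push force 17.8 N, arm seen at its end position). I let it spring back and saw the post at its rest place.
- **Gauge on the ridge:** I gripped it with 90 N and set the middle of its foot on the ridge at 0.26 rad tilt. I estimate a press of about 13 N, taking 8 N measured plus about 5 N of weight. The contact height came within about 1 mm of what I expected.
- **Mark:** Seen close up by the wrist camera, the brass mark is at about 0.255 rad (±0.015), and the tool's tilt is 0.259.
- **Pointer on the mark:** In the last scene picture I measured the pointer at about 0.28 and the mark at 0.255, a difference of about 0.02 rad. That is 1.5 mm at the tip, within the 4.5 mm allowed, but my error there is also about 1.5 mm.
- **Disagreement:** In that picture, points near the top of the gauge appeared about 3 px from where I predicted, while the case and foot edges matched within about 1°. I put this down to calibration and did not chase it.
- **Bystanders:** I kept clear of the milk bottle, the tub, the dish and the purple look-alike, but did not measure them again at the end.

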